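# Let the unbalanced hub find its heavy side on the balancing stand

## Robot

A 6-joint arm with a two-finger parallel gripper is mounted at the origin on the work surface. World frame = base frame: x ahead of the robot, y to its left, z up, the work surface at z = 0. Lengths are in mm, angles in rad, forces in N, time in s.
With the tool pointing down it reaches from about 275 to 825 mm from the base axis. Payload 4.9 kg.
Tool frame: the origin (TCP) lies on the centre line of the jaws, within the pads' length; the fingertips stand 19 mm ahead of it and the grasp point (between the pads) is the TCP; z points along the fingers, y is the line along which they close (so a half turn about z gives the same grasp; the last joint's range is limited). The gripper opens to 85 mm and grips with 20 to 120 N. Pads are 22 mm wide; open, the fingers measure 114 mm over their backs; the gripper's body (76 mm by 85 mm) begins 54 mm behind the grasp point. The pads swing forward as they close: fully open they stand 13 mm farther back than shut.
Start: joints at [0.987, 0.326, -0.193, 1.052, 0, 1.437], TCP at [239.129, 495.314, 250.281] pointing down, gripper open.
Joint ranges: [-2.65, 2.65], [-0.97, 1.79], [-1.3, 1.35], [-1.93, 2.1], [-1.47, 1.37], [-3.14, 3.14]. Speed limits (rad/s): [2.57, 2.57, 3.14, 3.14, 3.14, 3.14].

## Interface

Orientations are given as a unit quaternion [x, y, z, w].
In Python, from workcell import ctrl, eyes, ticket gives the robot as it stands.
- The arm moves only by the tool play_rows, never from a script. Its argument "plan" is a list of rows, each a list of 3 entries, a list of its own where there are three numbers: the shift along the tool's x, y, z in m, then the turn, a rotation vector about the tool's x, y, z in rad, then the opening, from -1 (shut) to 1 (fully open). A call has 1 to 12 rows; each row shifts and turns the commanded pose from where the row before left it, along the tool's axes as they then stand; what a row does not reach is not made up. A row lasts 1/12 s, in which the tool goes at most 41.7 mm and 7.16 degrees, less where a joint would pass 70% of its speed; a pose out of reach is approached as far as the arm can. A call with a gripper value outside its range is refused whole. The fingers move at their own pace and stop on an object; the grip force is fixed at half the most. Time passes only in rows, so rows that do not move let the fingers close. It gives the time, the measured TCP pose, the force, the opening and the grip force at its end, in the units of the state.
- ctrl.get_obs(): the state, without advancing time (a new reading comes with each control period).
- eyes.capture(name): name is "scene" or "top" or "wrist"; returns (picture, depth): 480x640x3 uint8, blue, green, red; 480x640 float32, mm along the optical axis (not along the pixel's ray), 0 where there is no reading.
- eyes.camera_model(name): a dict with "fovy" (degrees; the focal length in pixels is half the picture's height over the tangent of half this angle, whatever the lens; pixels are square), "cx", "cy" (the principal point, pixels), "k1" (the pictures are not rectified: a ray, as slopes to the right and down, at radius r is drawn at 1 + k1 r^2 times it, then the intrinsics apply), "xyz" and "orientation" of the camera in the world; the wrist camera has in their place "tool_from_camera" (4x4, takes a point from camera to tool coordinates, whose origin is the TCP and whose axes are the flange's). Camera axes: x right, y up, looking along -z (the intrinsics and any distortion apply to the point x, -y, -z); pixel columns grow to the right and rows downward; lengths in mm; the calibration is good to about 2 mm. A picture is of the moment at which its call begins: read the wrist's pose just before it. camera_model takes no time and is no camera call.
- ticket.hand_in(): hands the job in; it is judged then, once.
Trained networks look in the newest picture that a camera, given by its name, has taken for a name from the list of things; names that differ only in an ending like _2 or _b are one class to them, and where a whole thing is asked for, a point or a joint stands for the part that bears it (a point fixed in the world has none). Each returns a list of dicts, best first, with "p" (0 to 1); they miss things now and then, are a little off and sometimes report something else, mostly with a low value. They report only what shows in the picture. A call takes as long as a camera call. They do not tell look-alikes from the thing itself.
- eyes.find_in(query, camera): "bbox" ([left, top, right, bottom] in pixels, round what is visible of it).
- eyes.cut_out(query, camera): "pixels" (480x640 bool, what is visible of it) and "bbox" ([left, top, right, bottom] in pixels, round what is visible of it).
The state is a dict: "t": time; "joint_positions": joint angles; "dq": joint speeds; "joint_torque": joint torques, N m; "tool_pos": TCP position; "eef_rot": TCP orientation; "wrist_force": force on the tool from outside, world axes, zero at the start; "torque": the same for the moment, N m; "grip_width": finger opening in mm; "grip_force": force on a finger pad.
Only numpy, scipy, OpenCV 4.12 (cv2) and the standard library are available. Lean on these libraries where they do the work, as an engineer would, in place of code of your own. Each camera call takes 0.05 s, during which the arm holds its last target. There are 200 camera calls.

## Task

Three hubs on mandrels stand on the bench; pick up the one with a single steel weight block on its rim and lower it gently onto the balancing stand, so that the two ends of its mandrel lie in the rollers with the hub in the middle. Let go while the block is still off to one side, and let the hub swing freely until it rests with the heavy side hanging at the bottom. Leave the other two hubs where they stand.

Things in the scene. Friction and masses are not known exactly. Their poses are not given: they have to be found in the camera images.
- hub_heavy: Unbalanced hub, 0.56 kg: eight-sided aluminium, 88 mm across flats, 32 wide; level steel mandrel 14 dia. x 130 long through its middle. Stands on a flat, axis 44 mm up. Origin: hub centre; y along mandrel, z up at start. One dark steel block (22 x 20, 20 thick) on its +x flat, outer face 64 mm from axis; x points sideways at start, straight down when heavy side is down. Grip side faces from above.
- hub_plain: Bystander: same hub and mandrel, same frame, no block on its rim. 0.5 kg, balanced. Stands on a flat, axis 44 mm above the table.
- hub_pair: Bystander: same hub and mandrel, same frame, with two equal dark steel blocks on opposite flats (+x and -x). 0.62 kg, balanced. Stands on a flat, axis 44 mm above the table.
- stand_seat (a point): Centre of a seated mandrel's axis on the fixed stand, 85 mm above table; y along that axis (either way round), z up. Grey base 120 (x) x 150 (y) x 12 mm; end plates at y +-58 to 66, top 11 mm below seat. Free rollers, 40 dia., axes at x +-17, 21 mm below seat, at y +-38 to 52: tops 1 mm below seat. Gap between pairs 76 mm, 73 mm deep. A hub let go swings, block down and still within 5 s.
Things that resemble listed ones, but are neither listed nor needed, are in the scene too. Leave any red look-alike of the hub_heavy alone.

How it is judged:
By the outcome, as a careful person would: the job done as asked, in the order asked, and still so for the second after the job is handed in, with the robot touching nothing.
It also fails if it takes over 40 s, if anything falls off the work surface, if the arm or the gripper's body presses on something with over 40 N, if the wrist force passes 120 N, or if a joint passes its speed limit or range.

## Working session

There is one attempt and no reset: what is moved stays moved. The work goes in short steps, Python scripts to look and compute and a tool call to move; the robot and the scene stay as the last step left them, time stands still between calls to the robot, and variables do not carry over. Pictures are saved under pics/ and viewed, at most 10 in all, crops included, and the job is handed in when it is done.

Besides the shell and the picture viewer there is one more tool, called as name([rows], argument=value, ...), one row to a line, values as JSON. play_rows: Moves the arm, as the interface text tells. Its arguments: {"type":"object","properties":{"plan":{"type":"array"}},"required":["plan"]}

```bash
mkdir -p pics; cat > h.py <<'E'
import numpy as np, cv2
from scipy.spatial.transform import Rotation as R
from workcell import ctrl, eyes, ticket
def cam(name,obs=None):
    m=eyes.camera_model(name)
    f=240/np.tan(np.radians(m['fovy'])/2)
    if 'xyz' in m:
        T=np.eye(4);T[:3,:3]=R.from_quat(m['orientation']).as_matrix();T[:3,3]=m['xyz']
    else:
        W=np.eye(4);W[:3,:3]=R.from_quat(obs['eef_rot']).as_matrix();W[:3,3]=obs['tool_pos']
        T=W@np.array(m['tool_from_camera'])
    return f,m['cx'],m['cy'],m['k1'],T
def unproj(c,uv,d):
    f,cx,cy,k,T=c
    uv=np.atleast_2d(uv).astype(float);d=np.atleast_1d(d)
    K=np.array([[f,0,cx],[0,f,cy],[0,0,1]])
    s=cv2.undistortPoints(uv.reshape(-1,1,2),K,np.array([k,0,0,0.])).reshape(-1,2)
    p=np.c_[s[:,0]*d,-s[:,1]*d,-d]
    return p@T[:3,:3].T+T[:3,3]
def proj(c,P):
    f,cx,cy,k,T=c
    p=(np.atleast_2d(P)-T[:3,3])@T[:3,:3]
    s=np.c_[p[:,0]/-p[:,2],-p[:,1]/-p[:,2]]
    r=(s**2).sum(1,keepdims=True)
    return s*(1+k*r)*f+[cx,cy]
def cloud(c,depth):
    v,u=np.mgrid[0:480,0:640]
    P=unproj(c,np.c_[u.ravel(),v.ravel()],depth.ravel()).reshape(480,640,3)
    P[depth<=0]=np.nan
    return P
E
python3 - <<'E'
from h import *
print(ctrl.get_obs())
for n in ('top','scene'):
    im,d=eyes.capture(n); cv2.imwrite(f'pics/{n}0.png',im); np.save(n+'0.npy',d)
    print(n,eyes.camera_model(n))
    for q in ('hub_heavy','hub_plain','hub_pair','stand_seat'):
        for r in eyes.find_in(q,n): print(q,[round(x) for x in r['bbox']],round(r['p'],2))
E
```

```text
{'t': 0.0, 'joint_positions': array([ 9.86816154e-01,  3.26937440e-01, -1.93593866e-01,  1.05200396e+00,
        3.86890511e-05,  1.43661903e+00]), 'dq': array([-1.24860059e-03,  1.60388598e-03, -4.70827800e-04, -7.88993718e-05,
       -6.46927546e-04, -1.01122543e-04]), 'joint_torque': array([-1.21721703e-03, -4.43399477e+01,  2.62439042e+01,  1.55625853e-02,
       -1.15597918e-04, -2.21018689e-05]), 'tool_pos': array([238.79356275, 494.84180687, 249.50153088]), 'eef_rot': array([ 2.23010214e-01,  9.74815720e-01, -8.07215760e-04, -3.23651932e-04]), 'wrist_force': array([-0.53517443, -0.76696732, -0.10593637]), 'torque': array([ 0.04510708,  0.01392142, -0.01801294]), 'grip_force': 0.0, 'grip_width': 85.58851848322213}
top {'fovy': 49.23296366947922, 'cx': 321.8500630059639, 'cy': 242.6073461062486, 'k1': 0.036760896947547375, 'xyz': array([ 331.51551058,   47.03315787, 1166.40429054]), 'orientation': array([ 0.03754805, -0.04634322, -0.70523225,  0.70646296])}
hub_heavy [269, 162, 324, 213] 0.88
hub_heavy [132, 295, 191, 346] 0.67
hub_plain [355, 234, 414, 282] 0.68
hub_pair [168, 223, 228, 284] 0.73
stand_seat [425, 169, 502, 227] 0.76
scene {'fovy': 53.56628817336309, 'cx': 325.39823152967597, 'cy': 242.3633667464536, 'k1': -0.05038021052530189, 'xyz': array([837.67792306, 321.2346858 , 844.78426693]), 'orientation': array([0.1232465 , 0.2520775 , 0.86464095, 0.41672925])}
hub_heavy [283, 295, 335, 346] 0.85
hub_plain [256, 192, 316, 241] 0.91
hub_pair [421, 300, 484, 365] 0.71
hub_pair [139, 182, 226, 267] 0.42
stand_seat [255, 196, 317, 238] 0.72
stand_seat [139, 179, 230, 261] 0.55
```

View pics/top0.png

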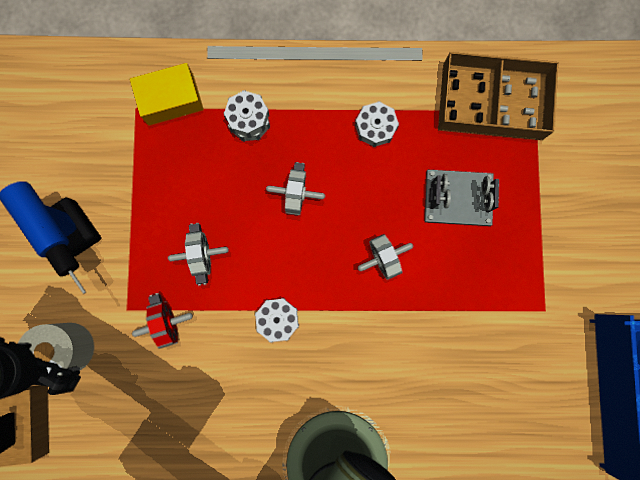

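View pics/scene0.png

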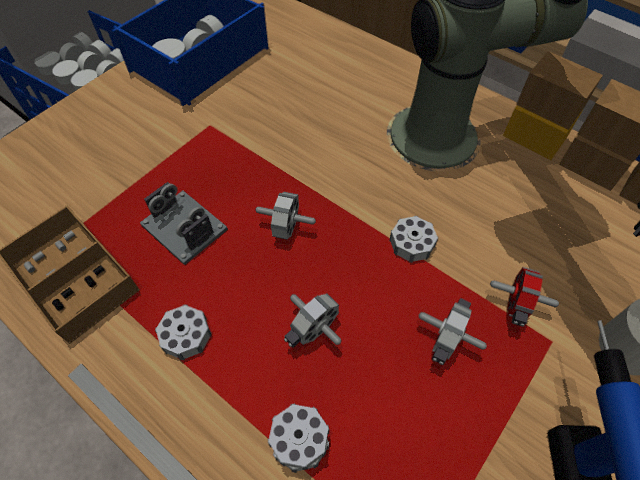

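The top picture shows four hub-on-mandrel candidates. They are (295,190) with one block on its far side, (199,253) with two blocks, (385,256) with none, and the red look-alike at (163,320). Bladeless discs lie at (247,115), (377,123) and (277,320), and the stand is at (460,197). I choose (295,190), which is (315,320) in the scene view, and will check it in a crop.

```bash
python3 - <<'E'
from h import *
im=cv2.imread('pics/top0.png');im2=cv2.imread('pics/scene0.png')
a=cv2.resize(im[150:226,255:335],(400,380),interpolation=2);b=cv2.resize(im2[285:361,275:355],(400,380),interpolation=2)
cv2.imwrite('pics/crop.png',np.hstack([a,b]))
for n in ('top','scene'):
    d=np.load(n+'0.npy');P=cloud(cam(n),d)
    boxes={'hub':(262,155,330,220),'stand':(418,162,508,234)} if n=='top' else {'hub':(280,285,345,352),'stand':(135,175,232,265)}
    for k,(l,t,r,b) in boxes.items():
        Q=P[t:b,l:r].reshape(-1,3);Q=Q[~np.isnan(Q[:,0])]
        print(n,k,'table z',np.percentile(Q[:,2],[2,10,50,99]).round(1))
        for lo,hi in ((78,100),(36,56),(60,90),(8,18)):
            S=Q[(Q[:,2]>lo)&(Q[:,2]<hi)]
            if len(S)<10: continue
            (c,s,ang)=cv2.minAreaRect(S[:,:2].astype(np.float32))
            print(lo,hi,len(S),'mean',S.mean(0).round(1),'rect',np.round(c,1),np.round(s,1),round(ang,1))
E
```

```text
top hub table z [-3.7 -1.8  1.7 90.7]
78 100 405 mean [575.2  92.   86.8] rect [574.6  92.1] [32.5 62.5] 81.2
36 56 357 mean [583.8  89.8  49.8] rect [579.   88.4] [99.  99.5] 40.6
60 90 581 mean [571.6  91.8  78.9] rect [576.4  91.3] [38.9 91.3] 88.1
top stand table z [-3.1 -1.   9.8 83. ]
78 100 176 mean [ 571.9 -274.3   82.1] rect [ 573.2 -275. ] [128.3  64.8] 86.1
36 56 129 mean [ 573.6 -259.1   48.5] rect [ 573.  -275.4] [131.5  68.8] 86.2
60 90 764 mean [ 572.  -277.3   73.3] rect [ 573.  -275.1] [134.1  73. ] 86.6
8 18 2532 mean [ 568.8 -276.9   12.3] rect [ 573.5 -274.1] [156.1 122.6] 85.7
scene hub table z [-2.3 -1.   2.2 89.9]
78 100 597 mean [579.   92.8  86.3] rect [576.9  92.1] [33.7 59.2] 81.8
36 56 676 mean [595.   97.5  49.1] rect [580.7  88. ] [ 99.8 100.7] 41.6
60 90 998 mean [582.7  93.8  78.5] rect [576.8  93.7] [36.9 91.4] 82.0
8 18 34 mean [580.2 107.4  13.6] rect [577.3 107.7] [ 1.8 67.1] 82.3
scene stand table z [-1.9 -0.6  2.7 82.4]
78 100 208 mean [ 574.6 -275.4   81.8] rect [ 573.7 -279.2] [114.6  62.8] 86.3
36 56 266 mean [ 576.9 -244.6   47.6] rect [ 574.  -273.1] [137.7  68.1] 85.2
60 90 984 mean [ 575.4 -269.8   72.7] rect [ 573.2 -275.3] [137.1  75.1] 87.0
8 18 2180 mean [ 582.1 -277.6   12.3] rect [ 573.2 -275.1] [152.6 121.8] 87.0
```

View pics/crop.png

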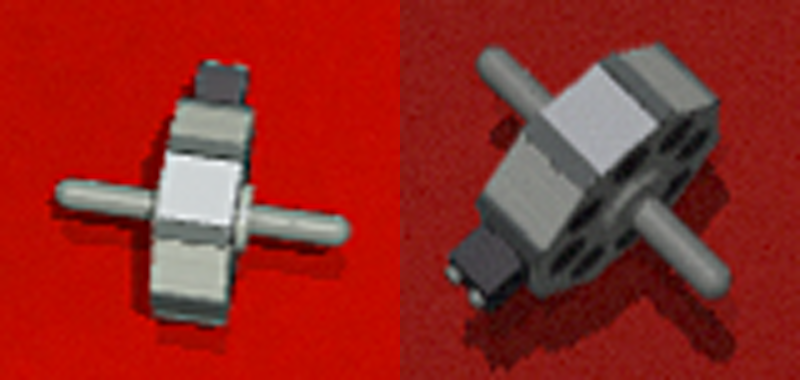

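Crop: the chosen hub has exactly one dark block, on the world +x side, and it is not red. I'm moving above it.

play_rows([
  [[-0.033, -0.015, 0], [0, 0, 0], 1],
  [[-0.033, -0.015, 0], [0, 0, 0], 1],
  [[-0.033, -0.015, 0], [0, 0, 0], 1],
  [[-0.033, -0.015, 0], [0, 0, 0], 1],
  [[-0.033, -0.015, 0], [0, 0, 0], 1],
  [[-0.033, -0.015, 0], [0, 0, 0], 1],
  [[-0.033, -0.015, 0], [0, 0, 0], 1],
  [[-0.033, -0.015, 0], [0, 0, 0], 1],
  [[-0.033, -0.015, 0], [0, 0, 0], 1],
  [[-0.033, -0.015, 0], [0, 0, 0], 1],
  [[-0.033, -0.015, 0], [0, 0, 0], 1],
  [[-0.033, -0.015, 0], [0, 0, 0], 1],
])

```text
t: 1.5
tool_pos: [518.4, 159.5, 250.5]
eef_rot: [0.223, 0.975, 0.0, 0.0]
wrist_force: [0.4, 1.6, -0.6]
grip_width: 85.4
grip_force: 0.0
```

play_rows([
  [[-0.033, -0.015, 0], [0, 0, 0], 1],
  [[-0.033, -0.015, 0], [0, 0, 0], 1],
  [[-0.012, -0.007, 0], [0, 0, 0], 1],
  [[0, 0, 0], [0, 0, -0.1], 1],
  [[0, 0, 0], [0, 0, -0.1], 1],
  [[0, 0, 0], [0, 0, -0.1], 1],
  [[0, 0, 0], [0, 0, 0], 1],
  [[0, 0, 0], [0, 0, 0], 1],
])

```text
t: 2.17
tool_pos: [571.4, 94.0, 250.3]
eef_rot: [0.076, 0.997, 0.0, -0.0]
wrist_force: [-0.3, -1.1, 0.6]
grip_width: 85.1
grip_force: 0.0
```

```bash
cat > w.py <<'E'
from h import *
import sys
o=ctrl.get_obs();im,d=eyes.capture('wrist');c=cam('wrist',o)
cv2.imwrite(f'pics/{sys.argv[1]}.png',im)
P=cloud(c,d)
print(o['tool_pos'].round(1),o['eef_rot'].round(4),o['joint_positions'].round(2),o['t'])
M=R.from_quat(o['eef_rot']).as_matrix();print('tool y yaw',np.degrees(np.arctan2(M[1,1],M[0,1])).round(2))
c0=np.array([float(sys.argv[2]),float(sys.argv[3])])
Q=P.reshape(-1,3);Q=Q[~np.isnan(Q[:,0])];Q=Q[np.linalg.norm(Q[:,:2]-c0,axis=1)<90]
for lo,hi in ((84,94),(40,55),(70,100),(8,18),(-5,5)):
    S=Q[(Q[:,2]>lo)&(Q[:,2]<hi)]
    if len(S)<10: continue
    (q,s,a)=cv2.minAreaRect(S[:,:2].astype(np.float32));print(lo,hi,len(S),'mean',S.mean(0).round(1),'rect',np.round(q,1),np.round(s,1),round(a,1),'box',np.percentile(S,[1,99],axis=0).round(0).tolist())
S=Q[(Q[:,2]>42)&(Q[:,2]<54)];rad=np.linalg.norm(S[:,:2]-c0,axis=1);S=S[(rad>25)&(abs(S[:,0]-c0[0])<22)]
if len(S)>20:
    l=cv2.fitLine(S[:,:2].astype(np.float32),cv2.DIST_HUBER,0,.01,.01).ravel();print('mandrel yaw',np.degrees(np.arctan2(l[1],l[0])),l[2:], 'z',np.percentile(S[:,2],95))
E
python3 w.py w1 576 92
```

```text
[571.4  94.  250.3] [ 7.600e-02  9.971e-01  0.000e+00 -1.000e-04] [ 0.04  0.38 -0.11  1.08  0.    0.19] 2.1667
tool y yaw 81.29
84 94 1814 mean [573.9  91.8  88.4] rect [574.6  91.4] [31.9 46. ] 81.9 box [[552.0, 75.0, 84.0], [597.0, 109.0, 91.0]]
40 55 1496 mean [584.1  90.7  50.5] rect [578.6  94.6] [99.3 99.3] 33.6 box [[561.0, 31.0, 45.0], [638.0, 154.0, 55.0]]
70 100 2769 mean [570.2  92.3  84.4] rect [573.9  91.7] [32.5 75.4] 81.7 box [[539.0, 74.0, 70.0], [610.0, 110.0, 91.0]]
-5 5 14547 mean [565.5  94.    0.8] rect [576.2  92. ] [179.7 178.8] 80.9 box [[490.0, 7.0, -1.0], [660.0, 177.0, 3.0]]
mandrel yaw 82.04765 [573.454    91.65288] z 51.87389829321665
```

View pics/w1.png

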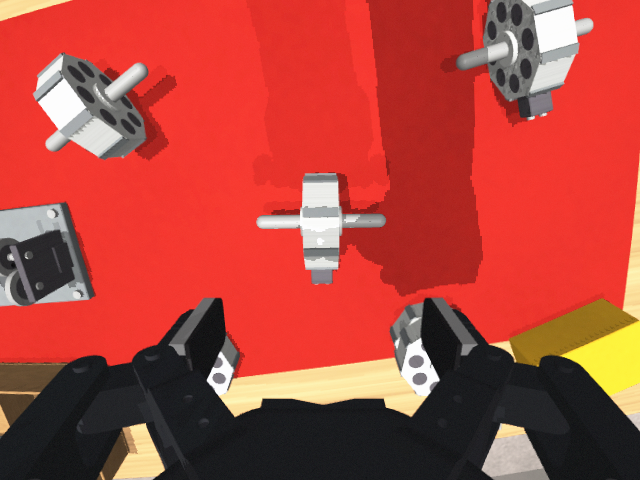

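The wrist view shows the hub at (321,225) between the fingers, block toward +x. Its centre is (574.2, 91.6), the yaw 82.0° and the top at 88, which agrees with the top-camera estimate. I'm descending to z 77 so the tips clear the mandrel, then gripping.

play_rows([
  [[-0.0031, -0.002, 0.03], [0, 0, -0.013], 1],
  [[0, 0, 0.035], [0, 0, 0], 1],
  [[0, 0, 0.035], [0, 0, 0], 1],
  [[0, 0, 0.035], [0, 0, 0], 1],
  [[0, 0, 0.025], [0, 0, 0], 1],
  [[0, 0, 0.0133], [0, 0, 0], 1],
  [[0, 0, 0], [0, 0, 0], 1],
  [[0, 0, 0], [0, 0, 0], 0.2],
  [[0, 0, 0], [0, 0, 0], -0.2],
  [[0, 0, 0], [0, 0, 0], -0.6],
  [[0, 0, 0], [0, 0, 0], -1],
  [[0, 0, 0], [0, 0, 0], -1],
])

```text
t: 3.22
tool_pos: [575.7, 91.5, 78.6]
eef_rot: [0.068, 0.998, 0.0, 0.002]
wrist_force: [0.2, -0.0, 4.3]
grip_width: 31.4
grip_force: 61.1
```

play_rows([
  [[0, 0, 0], [0, 0, 0], -1],
  [[0, 0, 0], [0, 0, 0], -1],
  [[0, 0, 0], [0, 0, 0], -1],
  [[0, 0, 0], [0, 0, 0], -1],
])

```text
t: 3.55
tool_pos: [575.7, 91.5, 78.6]
eef_rot: [0.068, 0.998, 0.0, 0.002]
wrist_force: [-0.6, 0.0, 6.6]
grip_width: 30.9
grip_force: 61.3
```

play_rows([
  [[0, 0, -0.008], [0, 0, 0], -1],
  [[0, 0, -0.015], [0, 0, 0], -1],
  [[0, 0, -0.025], [0, 0, 0], -1],
  [[0, 0, -0.025], [0, 0, 0], -1],
  [[0, 0, -0.025], [0, 0, 0], -1],
  [[0, 0, -0.025], [0, 0, 0], -1],
  [[0, 0, -0.02], [0, 0, 0], -1],
  [[0, 0, -0.008], [0, 0, 0], -1],
  [[-0.001, -0.009, 0], [0, 0, 0], -1],
  [[-0.003, -0.018, 0], [0, 0, 0], -1],
  [[-0.0033, -0.024, 0], [0, 0, 0], -1],
  [[-0.0033, -0.024, 0], [0, 0, 0], -1],
])

```text
t: 4.55
tool_pos: [573.0, 14.7, 225.6]
eef_rot: [0.068, 0.998, -0.0, -0.002]
wrist_force: [0.0, -0.3, -5.9]
grip_width: 31.2
grip_force: 60.4
```

play_rows([
  [[-0.0033, -0.024, 0], [0, 0, 0], -1],
  [[-0.0033, -0.024, 0], [0, 0, 0], -1],
  [[-0.0033, -0.024, 0], [0, 0, 0], -1],
  [[-0.0033, -0.024, 0], [0, 0, 0], -1],
  [[-0.0033, -0.024, 0], [0, 0, 0], -1],
  [[-0.003, -0.02, 0], [0, 0, 0], -1],
  [[-0.001, -0.01, 0], [0, 0, 0], -1],
  [[-0.001, -0.005, 0], [0, 0, 0], -1],
  [[0, 0, 0], [0, 0, 0], -1],
  [[0, 0, 0], [0, 0, 0], -1],
  [[0, 0, 0], [0, 0, 0], -1],
])

```text
t: 5.47
tool_pos: [574.6, -139.6, 227.6]
eef_rot: [0.068, 0.998, 0.0, -0.0]
wrist_force: [0.9, -0.4, -5.6]
grip_width: 31.0
grip_force: 60.7
```

```bash
cat >> w.py <<'E'
# held hub: points relative to the tool
W=R.from_quat(o['eef_rot'])
L=W.inv().apply(P.reshape(-1,3)-o['tool_pos']);np.save('L.npy',L);np.save('P.npy',P)
E
python3 w.py w2 573.3 -275.1
```

```text
[ 574.6 -139.6  227.6] [ 6.770e-02  9.977e-01  4.000e-04 -5.000e-04] [-0.36  0.42 -0.12  1.04  0.   -0.23] 5.4667
tool y yaw 82.24
84 94 202 mean [ 570.8 -275.3   84.5] rect [ 571.2 -274.7] [103.6  47.6] 86.8 box [[547.0, -325.0, 84.0], [596.0, -224.0, 86.0]]
40 55 640 mean [ 570.9 -259.6   49.3] rect [ 573.5 -265.7] [112.8  68.3] 87.0 box [[540.0, -321.0, 40.0], [606.0, -208.0, 55.0]]
70 100 3355 mean [ 570.  -277.8   76.8] rect [ 572.2 -274.8] [134.1  71.8] 87.0 box [[537.0, -341.0, 70.0], [604.0, -209.0, 85.0]]
8 18 10829 mean [ 562.5 -278.7   12.4] rect [ 572.2 -275.4] [150.1 120. ] 86.7 box [[512.0, -342.0, 10.0], [628.0, -201.0, 17.0]]
-5 5 4167 mean [ 538.9 -258.3    1. ] rect [ 571.8 -268.3] [179.1 166. ] 9.4 box [[485.0, -335.0, -1.0], [658.0, -187.0, 3.0]]
mandrel yaw -86.04889 [ 574.15753 -256.32172] z 53.6345082304461
```

View pics/w2.png

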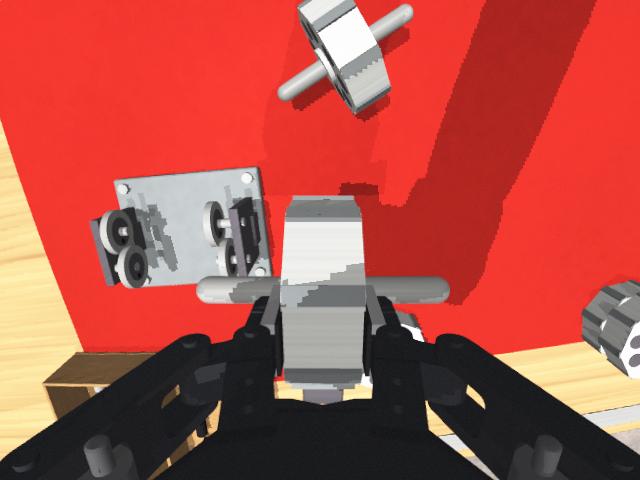

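Wrist view: the hub is held centrally, with its mandrel from (200,290) to (447,290), and the stand is at (190,230). Its pose agrees with the earlier estimates. Next I measure the held mandrel in the tool frame.

```bash
python3 - <<'E'
from h import *
L=np.load('L.npy').reshape(480,640,3)
for nm,sl in (('left',np.s_[270:310,195:245]),('right',np.s_[270:310,400:452])):
    S=L[sl].reshape(-1,3);S=S[(abs(S[:,2]-30)<25)]
    print(nm,len(S),np.percentile(S,[1,50,99],axis=0).round(1).tolist())
    for lo in range(35,66,6):
        T=S[(abs(S[:,1])>lo)&(abs(S[:,1])<lo+6)]
        if len(T)>8:
            # circle fit r=7 in x-z
            from scipy.optimize import least_squares
            r=least_squares(lambda p:np.hypot(T[:,0]-p[0],T[:,2]-p[1])-7,[T[:,0].mean(),T[:,2].mean()+5],loss='soft_l1')
            print(lo,len(T),r.x.round(1),round(r.cost/len(T),2))
E
```

```text
left 1255 [[-4.8, -62.7, 26.5], [3.2, -49.8, 28.8], [7.5, -38.6, 36.5]]
35 145 [ 0.4 34.4] 0.12
41 331 [ 0.3 34.3] 0.12
47 326 [ 0.2 34.4] 0.12
53 311 [ 0.4 34.5] 0.13
59 142 [-0.2 35.4] 0.28
right 1240 [[-4.8, 38.8, 26.5], [3.1, 50.1, 28.7], [7.4, 63.3, 34.8]]
35 134 [ 0.2 34.5] 0.12
41 328 [ 0.2 34.4] 0.11
47 304 [ 0.2 34.3] 0.12
53 306 [ 0.3 34.5] 0.11
59 168 [ 0.  35.3] 0.3
```

play_rows([
  [[0, 0, 0], [0, 0, -0.04], -1],
  [[0, 0, 0], [0, 0, -0.039], -1],
  [[-0.0005, -0.0104, 0], [0, 0, 0], -1],
  [[-0.0009, -0.02, 0], [0, 0, 0], -1],
  [[-0.0009, -0.022, 0], [0, 0, 0], -1],
  [[-0.0009, -0.022, 0], [0, 0, 0], -1],
  [[-0.0009, -0.022, 0], [0, 0, 0], -1],
  [[-0.0009, -0.022, 0], [0, 0, 0], -1],
  [[-0.0005, -0.012, 0], [0, 0, 0], -1],
  [[-0.0003, -0.005, 0], [0, 0, 0], -1],
  [[0, 0, 0], [0, 0, 0], -1],
  [[0, 0, 0], [0, 0, 0], -1],
])

```text
t: 6.52
tool_pos: [572.7, -275.5, 227.8]
eef_rot: [0.029, 1.0, 0.001, -0.0]
wrist_force: [0.1, -0.2, -6.6]
grip_width: 31.0
grip_force: 61.0
```

play_rows([
  [[0, 0, 0.012], [0, 0, 0], -1],
  [[0, 0, 0.02], [0, 0, 0], -1],
  [[0, 0, 0.02], [0, 0, 0], -1],
  [[0, 0, 0.02], [0, 0, 0], -1],
  [[0, 0, 0.012], [0, 0, 0], -1],
  [[0, 0, 0.006], [0, 0, 0], -1],
  [[0, 0, 0], [0, 0, 0], -1],
  [[0, 0, 0], [0, 0, 0], -1],
  [[0, 0, 0], [0, 0, 0], -1],
  [[0, 0, 0], [0, 0, 0], -1],
])

```text
t: 7.35
tool_pos: [573.7, -276.6, 139.4]
eef_rot: [0.029, 1.0, -0.001, 0.001]
wrist_force: [-0.6, -0.5, -6.7]
grip_width: 31.0
grip_force: 60.8
```

```bash
python3 w.py w3 572.5 -275.1
```

```text
[ 573.7 -276.6  139.4] [ 2.870e-02  9.996e-01 -6.000e-04  1.100e-03] [-0.57  0.57 -0.1   0.89  0.   -0.51] 7.35
tool y yaw 86.71
84 94 546 mean [ 540.3 -274.1   88.4] rect [ 561.2 -275. ] [101.5  68.4] 87.3 box [[527.0, -325.0, 84.0], [596.0, -229.0, 93.0]]
40 55 664 mean [ 560.9 -256.6   49.1] rect [ 564.1 -274.5] [130.7  52.8] 87.9 box [[538.0, -338.0, 40.0], [589.0, -209.0, 55.0]]
70 100 4852 mean [ 558.8 -274.7   78. ] rect [ 565.8 -274.9] [132.5  77.1] 85.8 box [[528.0, -340.0, 70.0], [605.0, -210.0, 98.0]]
8 18 11580 mean [ 540.5 -274.5   12.3] rect [ 568.9 -273. ] [119.2 149.8] 0.3 box [[511.0, -345.0, 11.0], [604.0, -201.0, 16.0]]
-5 5 5661 mean [ 504.1 -270.9    0.9] rect [ 519.8 -272.3] [176.8  73.5] 86.8 box [[484.0, -357.0, -1.0], [554.0, -190.0, 4.0]]
mandrel yaw -84.36619 [ 573.4085  -263.28928] z 53.60040503651434
```

View pics/w3.png

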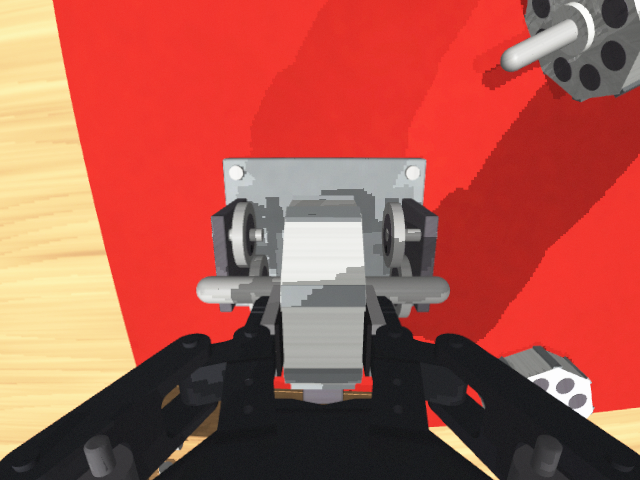

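The wrist view shows the mandrel (200–447, 290) straddling both roller pairs, with the plates at x≈222 and 430 evenly spaced about the hub. I'll trim about 1 mm and lower gently.

play_rows([
  [[0.001, 0.0014, 0.003], [0, 0, 0], -1],
  [[0, 0, 0.005], [0, 0, 0], -1],
  [[0, 0, 0.004], [0, 0, 0], -1],
  [[0, 0, 0.002], [0, 0, 0], -1],
  [[0, 0, 0], [0, 0, 0], -1],
  [[0, 0, 0], [0, 0, 0], -1],
  [[0, 0, 0], [0, 0, 0], -1],
])

```text
t: 7.98
tool_pos: [572.0, -275.0, 124.0]
eef_rot: [0.029, 1.0, -0.0, 0.0]
wrist_force: [0.4, -0.1, -6.0]
grip_width: 30.9
grip_force: 61.0
```

play_rows([
  [[0, 0, 0.001], [0, 0, 0], -1],
  [[0, 0, 0.001], [0, 0, 0], -1],
  [[0, 0, 0.001], [0, 0, 0], -1],
  [[0, 0, 0], [0, 0, 0], -1],
  [[0, 0, 0], [0, 0, 0], -1],
])

```text
t: 8.4
tool_pos: [571.8, -274.9, 120.9]
eef_rot: [0.029, 1.0, 0.0, -0.0]
wrist_force: [-0.1, 0.1, -5.6]
grip_width: 31.4
grip_force: 61.0
```

play_rows([
  [[0, 0, 0.0008], [0, 0, 0], -1],
  [[0, 0, 0], [0, 0, 0], -1],
  [[0, 0, 0], [0, 0, 0], -1],
])

```text
t: 8.65
tool_pos: [572.1, -275.0, 120.3]
eef_rot: [0.029, 1.0, -0.0, 0.0]
wrist_force: [0.4, -0.3, -6.2]
grip_width: 30.8
grip_force: 61.1
```

play_rows([
  [[0, 0, 0.0008], [0, 0, 0], -1],
  [[0, 0, 0], [0, 0, 0], -1],
  [[0, 0, 0], [0, 0, 0], -1],
])

```text
t: 8.9
tool_pos: [572.5, -275.0, 119.8]
eef_rot: [0.029, 1.0, -0.0, 0.001]
wrist_force: [2.1, 0.7, -4.3]
grip_width: 31.1
grip_force: 61.1
```

Contact is starting: the load is dropping and the rollers are centring the mandrel.

play_rows([
  [[0, 0, 0.0007], [0, 0, 0], -1],
  [[0, 0, 0], [0, 0, 0], -1],
  [[0, 0, 0], [0, 0, 0], -1],
])

```text
t: 9.15
tool_pos: [572.8, -275.1, 119.4]
eef_rot: [0.029, 1.0, -0.0, 0.001]
wrist_force: [3.1, 1.4, -0.8]
grip_width: 31.1
grip_force: 61.8
```

play_rows([
  [[-0.0005, 0, 0.0005], [0, 0, 0], -1],
  [[0, 0, 0], [0, 0, 0], -1],
  [[0, 0, 0], [0, 0, 0], -1],
])

```text
t: 9.4
tool_pos: [573.0, -275.1, 119.3]
eef_rot: [0.029, 1.0, -0.0, 0.001]
wrist_force: [1.2, 2.7, 5.1]
grip_width: 30.9
grip_force: 62.5
```

Seated, with the weight on the rollers. Releasing.

play_rows([
  [[0, 0, -0.0003], [0, 0, 0], -1],
  [[0, 0, 0], [0, 0, 0], 1],
  [[0, 0, 0], [0, 0, 0], 1],
  [[0, 0, 0], [0, 0, 0], 1],
  [[0, 0, 0], [0, 0, 0], 1],
  [[0, 0, 0], [0, 0, 0], 1],
  [[0, 0, 0], [0, 0, 0], 1],
  [[0, 0, 0], [0, 0, 0], 1],
])

```text
t: 10.07
tool_pos: [572.3, -275.0, 118.4]
eef_rot: [0.029, 1.0, 0.0, -0.0]
wrist_force: [-0.0, -0.0, 0.3]
grip_width: 85.2
grip_force: 0.0
```

play_rows([
  [[0, 0, -0.01], [0, 0, 0], 1],
  [[0, 0, -0.02], [0, 0, 0], 1],
  [[0, 0, -0.025], [0, 0, 0], 1],
  [[0, 0, -0.025], [0, 0, 0], 1],
  [[0, 0, -0.025], [0, 0, 0], 1],
  [[0, 0, -0.02], [0, 0, 0], 1],
  [[0, 0, -0.01], [0, 0, 0], 1],
  [[0, 0, 0], [0, 0, 0], 1],
  [[0, 0, 0], [0, 0, 0], 1],
  [[0, 0, 0], [0, 0, 0], 1],
  [[0, 0, 0], [0, 0, 0], 1],
  [[0, 0, 0], [0, 0, 0], 1],
])

```text
t: 11.07
tool_pos: [571.7, -274.5, 251.9]
eef_rot: [0.029, 1.0, 0.001, -0.001]
wrist_force: [-0.1, 0.1, 0.3]
grip_width: 85.3
grip_force: 0.0
```

play_rows([
  [[0, 0, 0], [0, 0, 0], 1],
  [[0, 0, 0], [0, 0, 0], 1],
  [[0, 0, 0], [0, 0, 0], 1],
  [[0, 0, 0], [0, 0, 0], 1],
  [[0, 0, 0], [0, 0, 0], 1],
  [[0, 0, 0], [0, 0, 0], 1],
  [[0, 0, 0], [0, 0, 0], 1],
  [[0, 0, 0], [0, 0, 0], 1],
  [[0, 0, 0], [0, 0, 0], 1],
  [[0, 0, 0], [0, 0, 0], 1],
  [[0, 0, 0], [0, 0, 0], 1],
  [[0, 0, 0], [0, 0, 0], 1],
])

```text
t: 12.07
tool_pos: [572.4, -275.0, 253.5]
eef_rot: [0.029, 1.0, -0.0, 0.0]
wrist_force: [0.3, 0.3, -0.6]
grip_width: 85.1
grip_force: 0.0
```

play_rows([
  [[0, 0, 0], [0, 0, 0], 1],
  [[0, 0, 0], [0, 0, 0], 1],
  [[0, 0, 0], [0, 0, 0], 1],
  [[0, 0, 0], [0, 0, 0], 1],
  [[0, 0, 0], [0, 0, 0], 1],
  [[0, 0, 0], [0, 0, 0], 1],
  [[0, 0, 0], [0, 0, 0], 1],
  [[0, 0, 0], [0, 0, 0], 1],
  [[0, 0, 0], [0, 0, 0], 1],
  [[0, 0, 0], [0, 0, 0], 1],
  [[0, 0, 0], [0, 0, 0], 1],
  [[0, 0, 0], [0, 0, 0], 1],
])

```text
t: 13.07
tool_pos: [572.3, -274.9, 253.5]
eef_rot: [0.029, 1.0, 0.0, -0.0]
wrist_force: [0.1, 0.4, 0.5]
grip_width: 85.5
grip_force: 0.0
```

play_rows([
  [[0, 0, 0], [0, 0, 0], 1],
  [[0, 0, 0], [0, 0, 0], 1],
  [[0, 0, 0], [0, 0, 0], 1],
  [[0, 0, 0], [0, 0, 0], 1],
  [[0, 0, 0], [0, 0, 0], 1],
  [[0, 0, 0], [0, 0, 0], 1],
  [[0, 0, 0], [0, 0, 0], 1],
  [[0, 0, 0], [0, 0, 0], 1],
  [[0, 0, 0], [0, 0, 0], 1],
  [[0, 0, 0], [0, 0, 0], 1],
  [[0, 0, 0], [0, 0, 0], 1],
  [[0, 0, 0], [0, 0, 0], 1],
])

```text
t: 14.07
tool_pos: [572.4, -274.9, 253.5]
eef_rot: [0.029, 1.0, -0.0, -0.0]
wrist_force: [-0.1, 0.2, 0.1]
grip_width: 85.4
grip_force: 0.0
```

play_rows([
  [[0, 0, 0], [0, 0, 0], 1],
  [[0, 0, 0], [0, 0, 0], 1],
  [[0, 0, 0], [0, 0, 0], 1],
  [[0, 0, 0], [0, 0, 0], 1],
  [[0, 0, 0], [0, 0, 0], 1],
  [[0, 0, 0], [0, 0, 0], 1],
  [[0, 0, 0], [0, 0, 0], 1],
  [[0, 0, 0], [0, 0, 0], 1],
  [[0, 0, 0], [0, 0, 0], 1],
  [[0, 0, 0], [0, 0, 0], 1],
  [[0, 0, 0], [0, 0, 0], 1],
  [[0, 0, 0], [0, 0, 0], 1],
])

```text
t: 15.07
tool_pos: [572.4, -274.9, 253.5]
eef_rot: [0.029, 1.0, -0.0, -0.0]
wrist_force: [0.2, -0.5, -0.5]
grip_width: 85.6
grip_force: 0.0
```

```bash
python3 w.py w4 572.5 -275.1; python3 - <<'E'
from h import *
a,_=eyes.capture('scene');b=cv2.imread('pics/w4.png')
print(ctrl.get_obs()['t'])
cv2.imwrite('pics/f.png',np.hstack([cv2.resize(a[150:290,110:260],(400,373),interpolation=2),cv2.resize(b[80:380,160:480],(400,373))]))
E
```

```text
[ 572.4 -274.9  253.5] [ 0.0289  0.9996 -0.     -0.    ] [-0.56  0.48  0.06  1.14 -0.   -0.51] 15.0667
tool y yaw 86.69
84 94 1691 mean [ 571.3 -274.5   89.8] rect [ 572.4 -274.7] [128.9  45. ] 85.7 box [[552.0, -337.0, 84.0], [592.0, -213.0, 93.0]]
40 55 234 mean [ 559.8 -270.    48.8] rect [ 571.5 -276.4] [131.5  65.4] 84.9 box [[538.0, -338.0, 40.0], [605.0, -209.0, 55.0]]
70 100 3710 mean [ 568.9 -275.6   83.2] rect [ 566.7 -275.1] [132.8  80.4] 85.9 box [[528.0, -341.0, 70.0], [605.0, -210.0, 99.0]]
8 18 6454 mean [ 552.9 -275.3   12.3] rect [ 572.  -275.1] [149.9 119.1] 86.7 box [[511.0, -345.0, 10.0], [632.0, -201.0, 17.0]]
-5 5 3983 mean [ 539.5 -272.2    0.8] rect [ 571.1 -275. ] [179.9 176.3] 86.8 box [[484.0, -363.0, -1.0], [655.0, -187.0, 3.0]]
mandrel yaw 88.96801 [ 566.15845 -264.51096] z 53.71549772499408
15.1667
```

View pics/f.png

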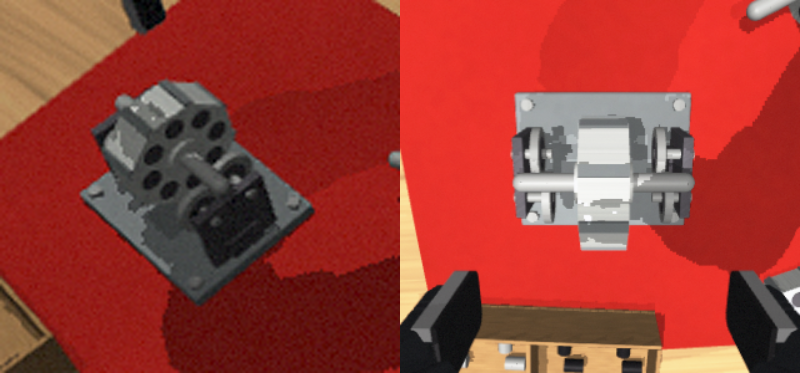

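The hub is seated and centred, and no block shows at the side or top. One quick check that the top flat is level and still, then I hand in.

```bash
python3 - <<'E'
from h import *
ok=True
for i in range(3):
    o=ctrl.get_obs();im,d=eyes.capture('wrist');P=cloud(cam('wrist',o),d).reshape(-1,3)
    S=P[(P[:,2]>122)&(P[:,2]<136)&(np.hypot(P[:,0]-572.5,P[:,1]+275)<16)]
    A=np.c_[S[:,:2]-[572.5,-275],np.ones(len(S))];c=np.linalg.lstsq(A,S[:,2],rcond=None)[0]
    print(len(S),c.round(3)); ok&=len(S)>100 and abs(c[0])<.1 and abs(c[2]-129)<4
    for _ in range(4): eyes.capture('wrist')
print(ok)
if ok: print(ticket.hand_in())
E
```

```text
1308 [1.0000e-02 3.0000e-03 1.2906e+02]
1309 [ 5.00000e-03 -1.00000e-03  1.29051e+02]
1312 [5.00000e-03 0.00000e+00 1.29109e+02]
True
the job is handed in; nothing more can be done
None
```

The single-block hub sits centred on the balancing stand, level and still, and the job is handed in. The block itself is out of view, so I infer it is at the bottom because none shows at the sides or top. I didn't touch the other hubs.

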